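Roll a specimen cylinder to the line under the bench magnifier

ROBOT

A 7-joint arm with a two-finger parallel gripper is mounted at the origin on the work surface. World frame = base frame: x ahead of the robot, y to its left, z up, the work surface at z = 0. Lengths are in m, angles in rad, forces in N, time in s.
With the tool pointing down it reaches from about 0.4 to 0.875 m from the base axis. Payload 6.5 kg.
Tool frame: the origin (TCP) lies on the centre line of the jaws, within the pads' length; the fingertips stand bot.finger_overhang ahead of it and the grasp point (between the pads) lies 5 mm behind it (bot.finger_overhang is the distance from the TCP to the fingertips, in m); z points along the fingers, y is the direction in which the jaws open and shut (so a half turn about z gives the same grasp; the last joint's range is limited). The gripper opens to 88 mm and grips with 3 to 60 N. Pads are 18 mm wide; open, the fingers measure 123 mm over their backs; the gripper's body (75 mm by 187 mm) begins 45 mm behind the grasp point.
Start: joints at [1.211, 0.536, -0.004, 1.538, 0.003, 1.067, -0.071], TCP at [0.188, -0.622, 0.253] pointing down, gripper open.
Joint ranges: [-2.7, 2.7], [-0.37, 2.16], [-1.27, 1.26], [0.24, 2.4], [-1.31, 4.45], [0.19, 1.91], [-2.76, 2.76]. Speed limits (rad/s): [2.39, 2.39, 3.14, 3.14, 3.14, 3.14, 3.14].

INTERFACE

Orientations are given as a 3x3 rotation matrix whose columns are the frame's x, y, z axes.
In Python, from cell import bot gives the robot as it stands.
- The arm moves only by the tool jog_arm, never from a script. Its argument "commands" is text: rows parted by semicolons, each of 5 numbers parted by spaces: the shift along the world's x, y, z in m, then the turn about the world's z in degrees, then the closure in counts, from 0 (fully open) to 255 (shut). In form: dx dy dz turn claw; .... A call has 1 to 5 rows; each row shifts and turns the commanded pose from where the row before left it; what a row does not reach is not made up. A row lasts 1/8 s, in which the tool goes at most 62.5 mm and 10.7 degrees, less where a joint would pass 70% of its speed; a pose out of reach is approached as far as the arm can. A call is refused whole if a number of a shift passes 0.0625 or a number of a turn 10.7, either way. A call with a gripper value outside its range is refused whole. The fingers move at their own pace and stop on an object; "newtons" is the grip in N (left out, the last holds). Time passes only in rows, so rows that do not move let the fingers close. It gives the time, the measured TCP pose, the force and the opening at its end, in the units of the state.
- bot.get_state(): the state, without advancing time (a new reading comes with each control period).
- bot.read_camera(name): name is "scene" or "top" or "wrist"; returns (picture, depth): 480x640x3 uint8, red, green, blue; 480x640 float32, m along the optical axis (not along the pixel's ray), 0 where there is no reading.
- bot.camera_model(name): a dict with "fx", "fy", "cx", "cy" (pixels), "k1" (the pictures are not rectified: a ray, as slopes to the right and down, at radius r is drawn at 1 + k1 r^2 times it, then the intrinsics apply), "world_to_cam" (4x4, takes a point from world to camera coordinates). Camera axes: x right, y up, looking along -z (the intrinsics and any distortion apply to the point x, -y, -z); pixel columns grow to the right and rows downward; lengths in m; the calibration is good to about 2 mm. A picture is of the moment at which its call begins: read the wrist's pose just before it. camera_model takes no time and is no camera call; for the wrist camera it gives the pose at the moment of the call.
- bot.sign_off(): hands the job in, once; it reports no verdict.
The state is a dict: "time": time; "joints": joint angles; "dq": joint speeds; "tau": joint torques, N m; "tool_pos": TCP position; "orientation": TCP orientation; "ft_force": force on the tool from outside, world axes, zero at the start; "wrist_torque": the same for the moment, N m; "grip_width": finger opening in m.
Only numpy, scipy, OpenCV 4.12 (cv2) and the standard library are available. Lean on these libraries where they do the work, as an engineer would, in place of code of your own. Each camera call takes 0.05 s, during which the arm holds its last target.

TASK

Get the glass specimen cylinder under the magnifier: first take the small cork-lidded jar that stands in its way on the light pad and set it gently upright in the wooden tray beside the jar already there. Then roll the cylinder along the pad by pushing its side, keeping it down on the pad because its caps are only pushed on, until it lies at rest along the dark line, without letting it run past the line. Finally swing the magnifier in by its knob until the lens is over the middle of the cylinder, leaving everything else where it stands.

Things in the scene. Friction and masses are not known exactly. Their poses are not given: they have to be found in the camera images.
- line (a point): Middle of the thin dark index line (3 mm wide, 222 mm long) across the lit white top of the light pad, on the pad's surface 18 mm above the table. x runs along the line (away from the robot), y across it, z up. The cylinder starts on its -y side and is rolled towards +y; the jar to be moved starts between them or on the line
- station: The fixed light pad: a slab 250 mm along x, 380 mm along y, 18 mm thick; origin at the centre of its underside, axes as for the line, which lies 50 mm from the centre on the +y side. The magnifier's post stands on a small foot at its far (+x) edge
- cylinder_mid (a point): Centre of the loose specimen cylinder: glass tube with aluminium caps, dried rosebuds inside, 76 mm in diameter, 170 mm long, about 0.4 kg, lying on the pad nearly parallel to the line, centre 38 mm above the pad. x is its long axis. From 50 mm/s it coasts about 4 mm, from 100 mm/s about 15 mm. It hardly slews when pushed at one end: push at the middle or evenly either side of it
- jar_mid (a point): Centre (half-way up) of the loose small glass jar that stands on the pad in the way: 52 mm in diameter up to 60 mm, with a cork lid 47 mm in diameter above, 75 mm high over all, about 0.13 kg, yellow flowers inside; z is its upright axis
- tray: Fixed shallow wooden tray for jars, on the table to the right of the pad: 250 mm (x) by 135 mm (y) outside, walls 6 mm thick and 26 mm high, inner floor 6 mm above the table. The origin is the centre of its underside, x its long way. One jar already stands in it; the longer free part beside that jar is always large enough for the other one
- stored_jar_mid (a point): Centre (half-way up) of the jar that already stands in the tray, of the same form and size (pink petals), within 12 mm of the tray's long middle line and 50 mm of its middle; it stays there
- magnifier (a joint): Angle of the magnifier's swing arm about its post: 0 when the lens is over the middle of the line, growing (up to 1.5) as it is swung away towards +y of the line's frame, clockwise seen from above; it can overswing to -0.4. Friction holds it where it is left; about 1 N on the knob moves it
- post (a point): Point on the vertical axis of the magnifier's post, 210 mm above the table, on the pad's far side, 145 mm from line along x
- lens (a point): Centre of the magnifier lens (black ring 114 mm in outer diameter, top of the ring 184 mm and underside 170 mm above the table), 145 mm from the post axis
- knob (a point): The magnifier's upright black knob, a pin 14 mm in diameter that rises from 181 to 225 mm above the table, at the end of the ring farthest from the post, 212 mm from the post axis and in line with the lens; this point is on its axis, 206 mm above the table. The ring's edge is 10 mm from it, and the arm, ring and knob turn together
- dish_near: Closed glass dish of dried flowers, 92 mm in diameter, 22 mm high, standing on the table to the left of the pad; origin at the centre of its underside; a bystander
- dish_far: A second such dish, same size, also to the left; origin at the centre of its underside; a bystander
- flask: Conical glass flask, 80 mm in diameter at the foot, 137 mm high, right and far; origin at the centre of its underside; a bystander
- dropper: Small amber dropper bottle, 38 mm in diameter, 98 mm high, beyond the pad; origin at the centre of its underside; a bystander

How it is judged:
By the outcome, as a careful person would: the job done as asked, in the order asked, and still so for the second after the job is handed in, with the robot touching nothing.
It also fails if it takes over 69 s, if anything falls off the work surface, if the arm or the gripper's body presses on something with over 40 N, if the wrist force passes 120 N, or if a joint passes its speed limit or range.

## Working session

There is one attempt and no reset: what is moved stays moved. The work goes in short steps, Python scripts to look and compute and a tool call to move; the robot and the scene stay as the last step left them, time stands still between calls to the robot, and variables do not carry over. Pictures are saved under pics/ and viewed, and the job is handed in when it is done.

Besides the shell and the picture viewer there is one more tool, called after "Request:" in YAML: its name, and indented under it one key for each argument. jog_arm: Moves the arm, as the interface text tells. Its arguments: {"type":"object","properties":{"commands":{"type":"string"},"newtons":{"type":"number"}},"required":["commands"]}

```bash
ls; mkdir -p pics
cat > h.py <<'E'
from cell import bot
import numpy as np, cv2
def snap(n,f):
    m=bot.camera_model(n); p,d=bot.read_camera(n)
    cv2.imwrite(f'pics/{f}.png',p[:,:,::-1]); np.savez(f'pics/{f}.npz',d=d,p=p,**{k:np.array(v) for k,v in m.items()})
    return p,d,m
def load(f):
    z=np.load(f'pics/{f}.npz'); return z['p'],z['d'],{k:z[k] for k in('fx','fy','cx','cy','k1','world_to_cam')}
def ray(m,u,v):
    x=(u-m['cx'])/m['fx'];y=(v-m['cy'])/m['fy'];a,b=x,y
    for _ in range(20):
        s=1+m['k1']*(a*a+b*b);a,b=x/s,y/s
    return a,b
def c2w(m): return np.linalg.inv(np.array(m['world_to_cam']))
def onz(m,u,v,z):
    a,b=ray(m,u,v);T=c2w(m);d=T[:3,:3]@np.array([a,-b,-1]);o=T[:3,3]
    return o+d*(z-o[2])/d[2]
def dep(m,d,u,v):
    a,b=ray(m,u,v);T=c2w(m);D=d[int(v),int(u)]
    return T[:3,:3]@(np.array([a,-b,-1])*D)+T[:3,3]
def proj(m,P):
    q=np.array(m['world_to_cam'])@np.append(P,1);a,b=q[0]/-q[2],-q[1]/-q[2];s=1+m['k1']*(a*a+b*b)
    return a*s*m['fx']+m['cx'],b*s*m['fy']+m['cy']
E
python3 - <<'E'
from h import *
for n in('top','scene'):
    snap(n,n+'0')
s=bot.get_state();print(s['time'],s['tool_pos'],s['orientation'],s['ft_force'],bot.finger_overhang,s['grip_width'])
print(bot.camera_model('top'))
E
```

```text
pics
0.1 [ 0.18808677 -0.62164652  0.25195288] [[ 9.57118008e-01  2.89697777e-01 -5.62690582e-04]
 [ 2.89698295e-01 -9.57116968e-01  1.41702070e-03]
 [-1.28052957e-04 -1.51926653e-03 -9.99998838e-01]] [-0.41505321 -0.05973037  0.02933158] 0.014 0.08797008146727864
{'fx': 553.2604188092548, 'fy': 553.2604188092548, 'cx': 319.09035781378736, 'cy': 241.54795890769833, 'k1': -0.08200176333269034, 'world_to_cam': array([[-0.02215663, -0.99974957,  0.00314292,  0.05911653],
       [ 0.99704164, -0.02186496,  0.07368781, -0.58659394],
       [-0.07360063,  0.00476629,  0.99727641, -1.49899334],
       [ 0.        ,  0.        ,  0.        ,  1.        ]])}
```

View pics/top0.png

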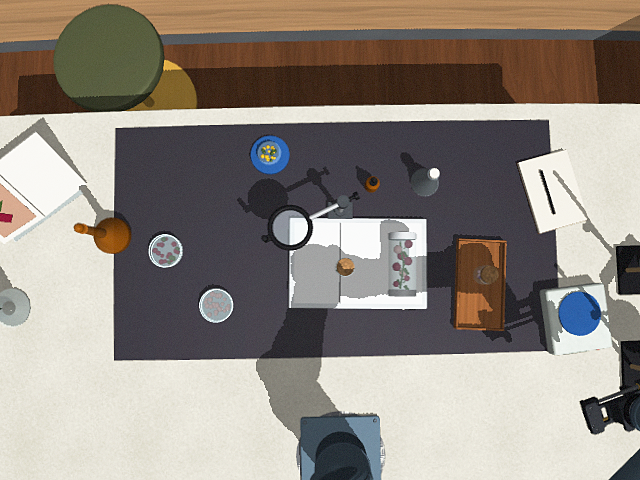

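View pics/scene0.png

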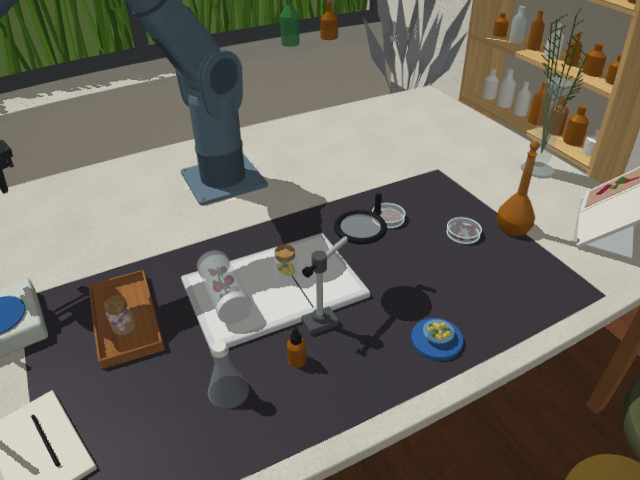

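The top view shows the pad at about (290–427, 218–309) and the line at about u=340. The jar is at (345,267), the cylinder at (402,264), the tray at (481,284) with its stored jar at (488,274), and the lens ring at (290,228). I'll enlarge these next.

Run:
```python
from h import *
p,d,m=load('top0')
c=p[205:315,255:435,::-1];cv2.imwrite('pics/c1.png',cv2.resize(c,None,fx=4.4,fy=4.4,interpolation=cv2.INTER_CUBIC))
c=p[225:345,440:540,::-1];cv2.imwrite('pics/c2.png',cv2.resize(c,None,fx=5,fy=5,interpolation=cv2.INTER_CUBIC))
```

```text
(no output)
```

View pics/c1.png

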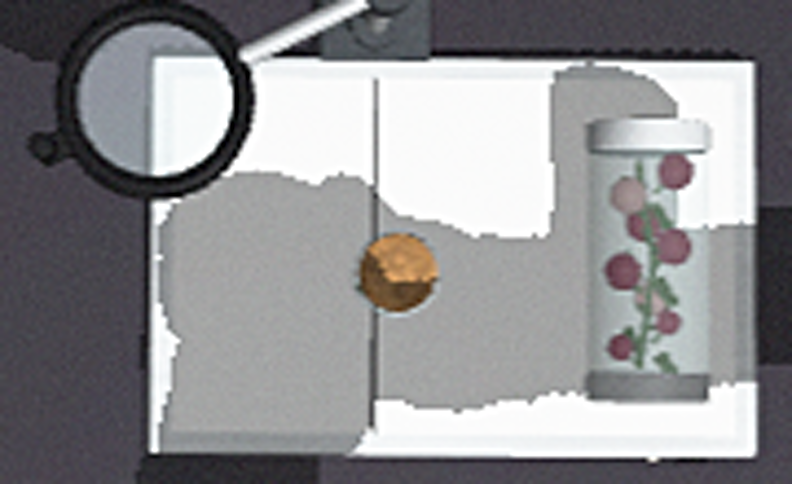

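View pics/c2.png

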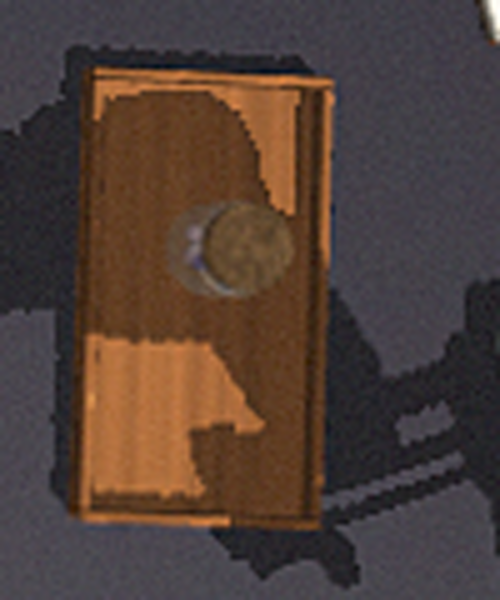

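Run:
```python
from h import *
np.set_printoptions(precision=4,suppress=True)
p,d,m=load('top0')
def A(x,y,z):return onz(m,255+(x+.5)/4.4-.5,205+(y+.5)/4.4-.5,z)
def B(x,y,z):return onz(m,440+(x+.5)/5-.5,225+(y+.5)/5-.5,z)
P=[A(*q,.018) for q in((152,57),(756,60),(757,457),(152,455))]
print('pad',*P,sum(P)/4,np.linalg.norm(P[0]-P[1]),np.linalg.norm(P[1]-P[2]))
L=[A(375,78,.018),A(374,428,.018)];print('line',*L,sum(L)/2)
print('jar',A(398,272,.093))
print('cyl',[A(x,y,.056) for x,y in((588,135),(710,135),(588,388),(708,388),(649,118),(648,400))])
T=[B(*q,.026) for q in((85,68),(333,80),(322,528),(73,520))];print('tray',*T,sum(T)/4)
print('sj',B(248,250,.081))
k=A(43,148,.225);l=A(155,98,.184);print('knob',k,'lens',l,np.linalg.norm((k-l)[:2]))
for n,u,v in(('jar',345.5,266.8),('cyl',402.5,264),('sj',489,275),('pad',370,240),('lens ring',290,247)):print(n,dep(m,d,u,v))
p,d,m=load('scene0')
cv2.imwrite('pics/c3.png',cv2.resize(p[190:390,80:420,::-1],None,fx=2.3,fy=2.3,interpolation=cv2.INTER_CUBIC))
```

```text
pad [0.6563 0.1274 0.018 ] [ 0.6463 -0.253   0.018 ] [ 0.3974 -0.2448  0.018 ] [0.4076 0.132  0.018 ] [ 0.5269 -0.0596  0.018 ] 0.38051965503681934 0.24896439808039392
line [ 0.64   -0.0123  0.018 ] [ 0.4213 -0.0063  0.018 ] [ 0.5306 -0.0093  0.018 ]
jar [ 0.5158 -0.0199  0.093 ]
cyl [array([ 0.598 , -0.1402,  0.056 ]), array([ 0.5964, -0.2152,  0.056 ]), array([ 0.4438, -0.1355,  0.056 ]), array([ 0.442 , -0.2088,  0.056 ]), array([ 0.6076, -0.178 ,  0.056 ]), array([ 0.4356, -0.1719,  0.056 ])]
tray [ 0.5884 -0.3331  0.026 ] [ 0.5787 -0.472   0.026 ] [ 0.3326 -0.4554  0.026 ] [ 0.3411 -0.3173  0.026 ] [ 0.4602 -0.3945  0.026 ]
sj [ 0.4856 -0.4028  0.081 ]
knob [0.5835 0.1772 0.225 ] lens [0.6135 0.1181 0.184 ] 0.06635504661429134
jar [ 0.5148 -0.0208  0.0965]
cyl [ 0.5188 -0.1706  0.0919]
sj [ 0.4845 -0.4023  0.0809]
pad [ 0.589  -0.0941  0.0204]
lens ring [0.5639 0.1186 0.1838]
```

View pics/c3.png

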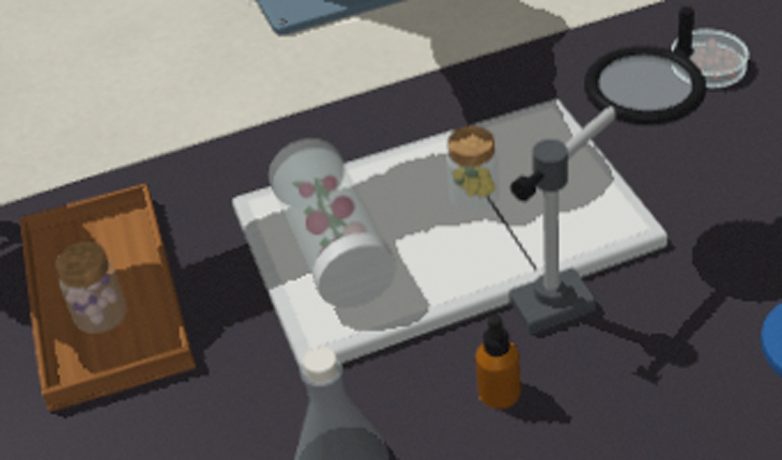

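Request:
jog_arm:
  commands: "0.02 0.04 0 -2 0; 0.03 0.054 0 -2 0; 0.03 0.054 0 -2 0; 0.03 0.054 0 -2 0; 0.03 0.054 0 -2 0"
  newtons: 10

```text
time: 0.72
tool_pos: [0.3288, -0.3641, 0.2526]
orientation: [[0.993, 0.118, -0.0], [0.118, -0.993, 0.0], [-0.0, -0.0, -1.0]]
ft_force: [1.2, 0.0, 0.3]
grip_width: 0.0881
```

Request:
jog_arm:
  commands: "0.03 0.054 0 -2 0; 0.03 0.054 0 -2 0; 0.03 0.054 0 -2 0; 0.03 0.054 0 -2 0; 0.03 0.054 0 -2 0"

```text
time: 1.35
tool_pos: [0.4787, -0.0944, 0.2527]
orientation: [[0.998, -0.057, -0.0], [-0.057, -0.998, -0.0], [-0.0, 0.0, -1.0]]
ft_force: [0.5, -0.9, -1.0]
grip_width: 0.0881
```

Request:
jog_arm:
  commands: "0.025 0.05 0 0 0; 0.012 0.027 0 0 0; 0 0 0 0 0"

```text
time: 1.72
tool_pos: [0.5156, -0.0166, 0.2524]
orientation: [[0.999, -0.051, -0.0], [-0.051, -0.999, 0.001], [-0.0, -0.001, -1.0]]
ft_force: [-0.1, -0.6, 0.7]
grip_width: 0.088
```

Run:
```python
from h import *
snap('wrist','w1')
```

```text
(no output)
```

View pics/w1.png

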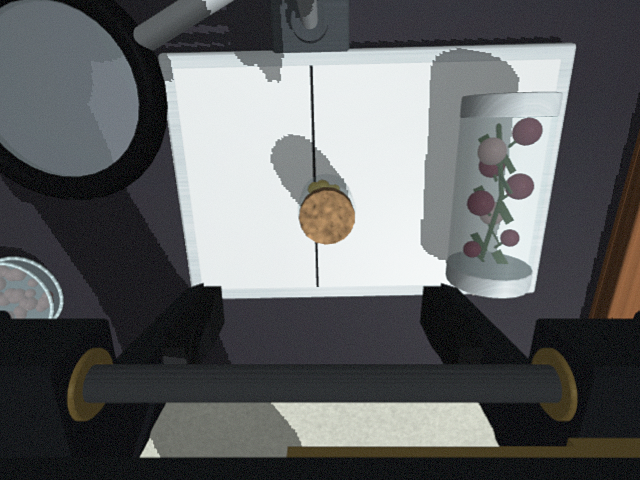

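The wrist view shows the cork at (327,216) and the line running from (311,66) to (318,287). The cylinder's caps are at (510,105) and (489,275).

Run:
```python
from h import *
np.set_printoptions(precision=4,suppress=True)
p,d,m=load('w1')
print('jar',onz(m,327,216,.093),dep(m,d,327,216))
a,b=onz(m,311,66,.018),onz(m,318,287,.018);print('line',a,b,(a+b)/2,np.linalg.norm(a-b))
for u,v in((490,105),(510,105),(530,105),(470,262),(489,262),(508,262)):print(dep(m,d,u,v))
```

```text
jar [ 0.5172 -0.0216  0.093 ] [ 0.5177 -0.0216  0.0948]
line [ 0.6394 -0.0136  0.018 ] [ 0.4173 -0.0081  0.018 ] [ 0.5284 -0.0108  0.018 ] 0.22220058421593072
[ 0.5969 -0.1511  0.0845]
[ 0.5961 -0.1629  0.0917]
[ 0.5953 -0.1768  0.0939]
[ 0.4655 -0.1465  0.0812]
[ 0.469  -0.1586  0.0913]
[ 0.469  -0.1739  0.0932]
```

Request:
jog_arm:
  commands: "0.001 -0.0045 -0.05 0 0; 0 0 -0.05 0 0; 0 0 -0.05 0 0; 0 0 -0.034 0 0; 0 0 -0.010 0 0"

```text
time: 2.4
tool_pos: [0.5142, -0.0257, 0.0569]
orientation: [[0.998, -0.057, -0.004], [-0.057, -0.998, -0.001], [-0.004, 0.001, -1.0]]
ft_force: [-1.0, -0.1, 0.5]
grip_width: 0.0879
```

Request:
jog_arm:
  commands: "0 0 0 0 60; 0 0 0 0 100; 0 0 0 0 140; 0 0 0 0 140; 0 0 0 0 140"
  newtons: 10

```text
time: 3.02
tool_pos: [0.5169, -0.0234, 0.0596]
orientation: [[0.998, -0.055, 0.002], [-0.055, -0.998, 0.0], [0.002, -0.0, -1.0]]
ft_force: [-0.9, 1.0, 6.2]
grip_width: 0.0518
```

Request:
jog_arm:
  commands: "0 0 0 0 140; 0 0 0.02 0 140; 0 0 0.04 0 140; 0 0 0.05 0 140; 0 0 0.04 0 140"
  newtons: 15

```text
time: 3.65
tool_pos: [0.5161, -0.0238, 0.2105]
orientation: [[0.998, -0.055, 0.001], [-0.055, -0.998, -0.0], [0.001, 0.0, -1.0]]
ft_force: [0.4, 0.0, -1.9]
grip_width: 0.0516
```

Request:
jog_arm:
  commands: "-0.008 -0.025 0 0 140; -0.014 -0.044 0 0 140; -0.016 -0.05 0 0 140; -0.016 -0.05 0 0 140; -0.016 -0.05 0 0 140"

```text
time: 4.28
tool_pos: [0.4452, -0.2441, 0.2087]
orientation: [[0.998, -0.055, -0.0], [-0.055, -0.998, -0.0], [-0.0, 0.0, -1.0]]
ft_force: [0.4, 0.4, -0.7]
grip_width: 0.0514
```

Request:
jog_arm:
  commands: "-0.016 -0.05 0 0 140; -0.016 -0.05 0 0 140; -0.010 -0.031 0 0 140; -0.006 -0.017 0 0 140; 0 0 0 0 140"

```text
time: 4.9
tool_pos: [0.3977, -0.3909, 0.2085]
orientation: [[0.998, -0.057, -0.0], [-0.057, -0.998, 0.0], [-0.001, -0.0, -1.0]]
ft_force: [0.6, 0.4, -2.2]
grip_width: 0.0517
```

Run:
```python
from h import *
print(bot.get_state()['tool_pos'])
p,d,m=snap('wrist','w2');snap('top','t2')
p=p
```

```text
[ 0.39773837 -0.39091702  0.20848192]
```

View pics/w2.png

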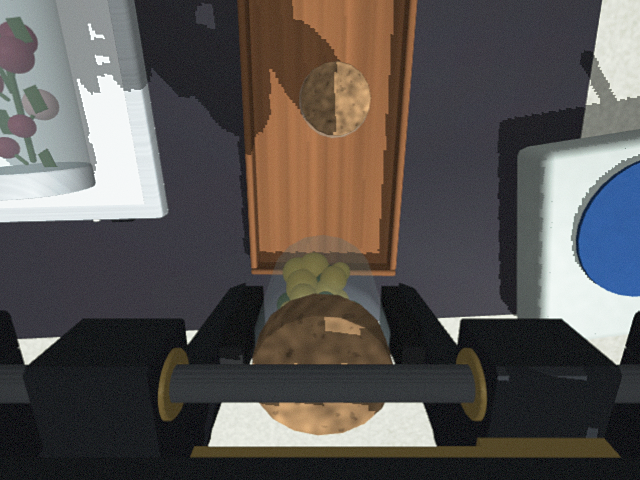

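View pics/t2.png

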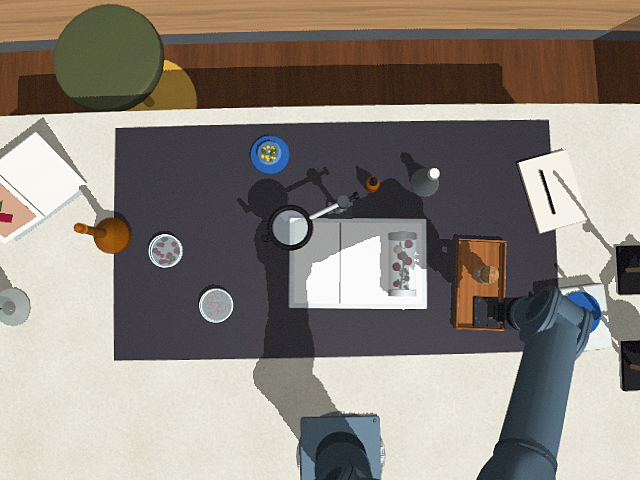

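The jar is held upright over the tray. The near wall's top corners are at (252,272) and (396,272), and the stored cork is at (335,100).

Run:
```python
from h import *
np.set_printoptions(precision=4,suppress=True)
p,d,m=load('w2')
a,b=onz(m,252,273,.026),onz(m,396,273,.026);print(a,b,np.linalg.norm(a-b),(a+b)/2)
print(onz(m,335,100,.081),dep(m,d,335,100))
```

```text
[ 0.3424 -0.3236  0.026 ] [ 0.3348 -0.4574  0.026 ] 0.13404089039842623 [ 0.3386 -0.3905  0.026 ]
[ 0.487  -0.4055  0.081 ] [ 0.487  -0.4055  0.0821]
```

Request:
jog_arm:
  commands: "0.002 -0.003 -0.04 0 140; 0 0 -0.045 0 140; 0 0 -0.04 0 140; 0 0 -0.02 0 140; 0 0 -0.005 0 140"

```text
time: 5.62
tool_pos: [0.4007, -0.3913, 0.0576]
orientation: [[0.999, -0.053, -0.001], [-0.053, -0.999, 0.003], [-0.001, -0.002, -1.0]]
ft_force: [0.5, 0.2, -1.2]
grip_width: 0.0516
```

Request:
jog_arm:
  commands: "0 0 -0.003 0 140; 0 0 -0.002 0 140; 0 0 -0.002 0 140; 0 0 0 0 140; 0 0 0 0 140"

```text
time: 6.25
tool_pos: [0.4003, -0.3938, 0.0519]
orientation: [[0.998, -0.055, 0.0], [-0.055, -0.998, -0.0], [0.0, 0.0, -1.0]]
ft_force: [0.3, -0.5, -1.9]
grip_width: 0.0513
```

Request:
jog_arm:
  commands: "0 0 -0.002 0 140; 0 0 0 0 140; 0 0 0 0 140"

```text
time: 6.62
tool_pos: [0.4002, -0.3936, 0.0497]
orientation: [[0.998, -0.055, -0.0], [-0.055, -0.998, 0.0], [-0.0, -0.0, -1.0]]
ft_force: [0.0, 0.2, -1.4]
grip_width: 0.0514
```

Request:
jog_arm:
  commands: "0 0 -0.0015 0 140; 0 0 0 0 140; 0 0 0 0 140"

```text
time: 7.0
tool_pos: [0.4002, -0.3936, 0.0482]
orientation: [[0.998, -0.055, -0.0], [-0.055, -0.998, -0.0], [-0.0, 0.0, -1.0]]
ft_force: [-0.2, 0.1, -1.2]
grip_width: 0.0518
```

Request:
jog_arm:
  commands: "0 0 -0.001 0 140; 0 0 0 0 140; 0 0 0 0 140"

```text
time: 7.38
tool_pos: [0.4003, -0.3938, 0.0476]
orientation: [[0.998, -0.055, 0.0], [-0.055, -0.998, -0.0], [0.0, 0.0, -1.0]]
ft_force: [-1.3, 0.5, 6.1]
grip_width: 0.0517
```

```bash
python3 -c "
from h import *
print(bot.get_state()['ft_force'],bot.get_state()['tool_pos']);snap('scene','s3')
p=load('s3')[0];cv2.imwrite('pics/s3c.png',cv2.resize(p[220:380,60:260,::-1],None,fx=3.7,fy=3.7,interpolation=cv2.INTER_CUBIC))"
```

```text
[-1.29471574  0.45698852  6.08970848] [ 0.40027807 -0.39375021  0.04759377]
```

View pics/s3c.png

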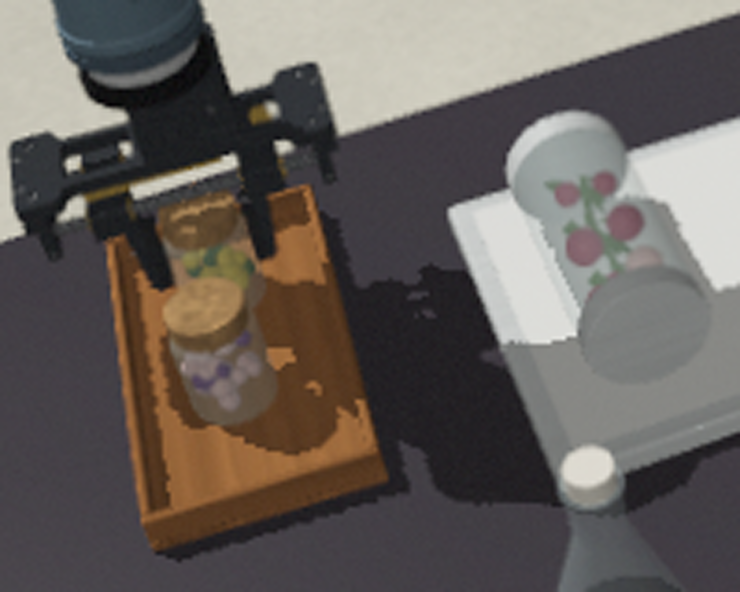

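The wrist force reads +6 N, so the jar is on the tray floor, upright behind the pink one. I'll open partly and lift off.

Request:
jog_arm:
  commands: "0 0 0 0 95; 0 0 0 0 75; 0 0 0 0 60; 0 0 0 0 60; 0 0 0 0 60"

```text
time: 8.05
tool_pos: [0.4002, -0.3936, 0.0472]
orientation: [[0.998, -0.055, -0.0], [-0.055, -0.998, 0.0], [-0.0, -0.0, -1.0]]
ft_force: [0.1, 0.0, -0.6]
grip_width: 0.0674
```

Request:
jog_arm:
  commands: "0 0 0.02 0 60; 0 0 0.04 0 60; 0 0 0.05 0 60; 0 0 0.05 0 60; 0 0 0.03 0 60"

```text
time: 8.68
tool_pos: [0.4009, -0.3943, 0.2415]
orientation: [[0.998, -0.055, 0.003], [-0.055, -0.998, -0.003], [0.004, 0.003, -1.0]]
ft_force: [0.4, -0.4, 0.2]
grip_width: 0.0674
```

```bash
python3 -c "
from h import *
snap('scene','s4');snap('wrist','w4')
p=load('s4')[0];a=cv2.resize(p[220:380,60:260,::-1],(500,400));b=cv2.resize(load('w4')[0][:,:,::-1],(533,400));cv2.imwrite('pics/s4c.png',cv2.resize(np.hstack([a,b]),(800,310)))"
```

```text
(no output)
```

View pics/s4c.png

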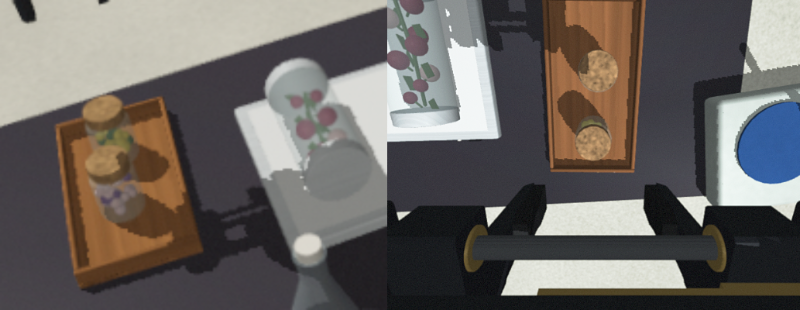

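The yellow-flower jar stands upright in the tray with a clear gap to the pink one. Next I'll turn the jaws along x and move behind the cylinder.

Request:
jog_arm:
  commands: "0.013 0.015 0 10.2 0; 0.013 0.015 0 10.2 0; 0.013 0.015 0 10.2 0; 0.013 0.015 0 10.2 0; 0.013 0.015 0 10.2 0"

```text
time: 9.4
tool_pos: [0.4651, -0.3179, 0.2371]
orientation: [[0.667, 0.745, -0.001], [0.745, -0.667, 0.0], [-0.0, -0.001, -1.0]]
ft_force: [-0.4, -0.1, -0.0]
grip_width: 0.0883
```

Request:
jog_arm:
  commands: "0.013 0.015 0 10.2 0; 0.013 0.015 0 10.2 0; 0.013 0.015 0 10.2 0; 0.014 0.017 0 10.2 0; 0 0 0 0 0"

```text
time: 10.02
tool_pos: [0.5187, -0.2549, 0.2371]
orientation: [[0.022, 1.0, -0.0], [1.0, -0.022, 0.001], [0.001, -0.0, -1.0]]
ft_force: [-0.3, -0.4, -0.7]
grip_width: 0.0879
```

Run:
```python
from h import *
np.set_printoptions(precision=4,suppress=True)
print(bot.get_state()['tool_pos'],bot.get_state()['orientation'])
p,d,m=snap('wrist','w5');print(c2w(m));snap('top','t5')
```

```text
[ 0.5187 -0.2549  0.2371] [[ 0.0223  0.9998 -0.    ]
 [ 0.9998 -0.0223  0.0013]
 [ 0.0013 -0.     -1.    ]]
[[ 0.9998  0.0209  0.0062  0.5204]
 [-0.0218  0.9521  0.3051 -0.1763]
 [ 0.0005 -0.3051  0.9523  0.3695]
 [ 0.      0.      0.      1.    ]]
```

View pics/w5.png

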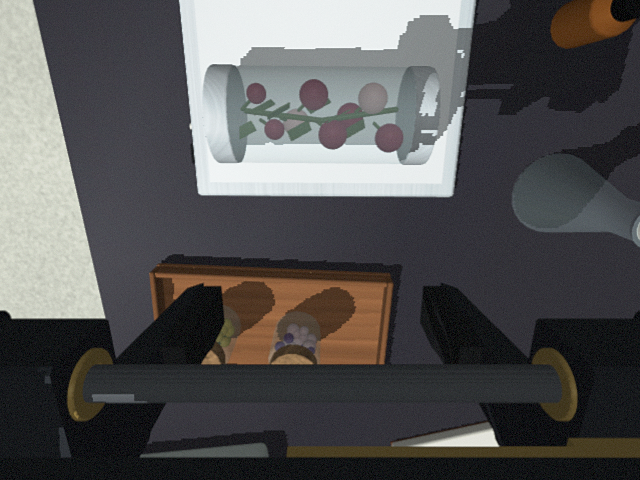

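Run:
```python
from h import *
np.set_printoptions(precision=4,suppress=True)
p,d,m=load('w5')
for u,v in((225,100),(225,120),(320,120),(415,110),(425,120)):print(u,v,dep(m,d,u,v))
for z in(.085,.09,.094):print(onz(m,204,112,z),onz(m,440,112,z))
# cap cloud circle fit
for lo,hi in((212,232),(408,432)):
    P=np.array([dep(m,d,u,v) for u in range(lo,hi,3) for v in range(72,162,4) if d[v,u]>0]);P=P[P[:,2]>.05]
    from scipy.optimize import least_squares
    r=least_squares(lambda q:np.hypot(P[:,1]-q[0],P[:,2]-q[1])-.038,[-.175,.056],loss='soft_l1',f_scale=.002);print(lo,len(P),P[:,0].mean(),r.x)
```

```text
225 100 [ 0.452  -0.1634  0.0919]
225 120 [ 0.4507 -0.1769  0.0923]
320 120 [ 0.5191 -0.1784  0.0944]
415 110 [ 0.5868 -0.1731  0.094 ]
425 120 [ 0.5945 -0.1801  0.0932]
[ 0.4341 -0.171   0.085 ] [ 0.6074 -0.1748  0.085 ]
[ 0.4356 -0.1711  0.09  ] [ 0.6058 -0.1748  0.09  ]
[ 0.4368 -0.1712  0.094 ] [ 0.6046 -0.1749  0.094 ]
212 157 0.4472269226754792 [-0.1734  0.0558]
408 183 0.5908100010169223 [-0.178   0.0559]
```

Request:
jog_arm:
  commands: "0.001 0 -0.05 0 0; 0 0 -0.05 0 0; 0 0 -0.05 0 0; 0 0 -0.02 0 0; 0 0 -0.007 0 0"

```text
time: 10.75
tool_pos: [0.5188, -0.2573, 0.0599]
orientation: [[0.026, 1.0, -0.001], [1.0, -0.026, -0.0], [-0.0, -0.001, -1.0]]
ft_force: [0.1, -0.5, 0.3]
grip_width: 0.0878
```

Request:
jog_arm:
  commands: "0 0.004 0 0 0; 0 0.006 0 0 0; 0 0.006 0 0 0; 0 0.004 0 0 0; 0 0.004 0 0 0"

```text
time: 11.38
tool_pos: [0.5194, -0.2324, 0.0605]
orientation: [[0.024, 1.0, 0.0], [1.0, -0.024, -0.0], [-0.0, 0.0, -1.0]]
ft_force: [-0.4, 0.8, 0.6]
grip_width: 0.0883
```

Request:
jog_arm:
  commands: "0 0.004 0 0 0; 0 0.004 0 0 0; 0.0001 0.004 0 0 0; 0.0001 0.004 0 0 0; 0.0001 0.004 0 0 0"

```text
time: 12.0
tool_pos: [0.5195, -0.2123, 0.0602]
orientation: [[0.024, 1.0, -0.0], [1.0, -0.024, 0.0], [0.0, -0.0, -1.0]]
ft_force: [0.4, 0.1, 0.2]
grip_width: 0.0882
```

Request:
jog_arm:
  commands: "0.0001 0.005 0 0 0; 0.0001 0.005 0 0 0; 0.0001 0.005 0 0 0; 0.0001 0.005 0 0 0; 0.0001 0.005 0 0 0"

```text
time: 12.62
tool_pos: [0.5201, -0.1873, 0.0602]
orientation: [[0.024, 1.0, 0.0], [1.0, -0.024, -0.0], [-0.0, 0.0, -1.0]]
ft_force: [-0.5, 0.1, -0.6]
grip_width: 0.0884
```

Run:
```python
from h import *
print(bot.get_state()['tool_pos'],bot.get_state()['ft_force'])
p,d,m=snap('wrist','w6');snap('top','t6')
```

```text
[ 0.52006197 -0.18727768  0.06021973] [-0.51107858  0.10754193 -0.55489603]
```

View pics/w6.png

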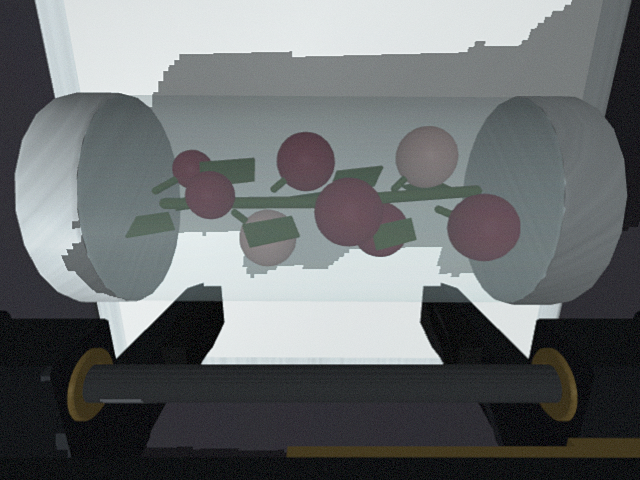

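View pics/t6.png

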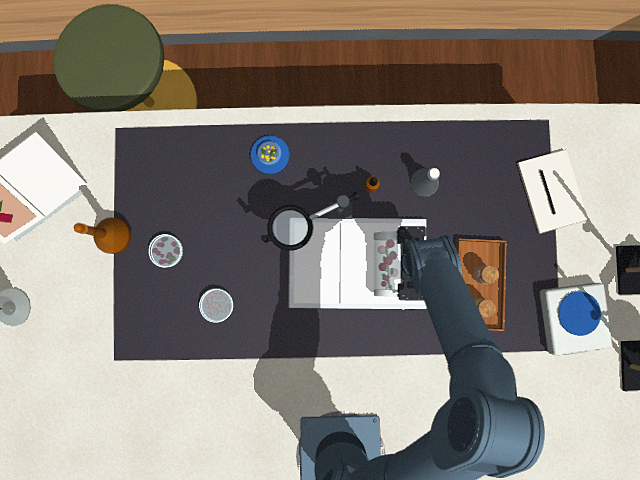

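The cylinder is rolling ahead of the fingers: its caps are at (97,197) and (548,200) in the wrist view, and nothing is tilted. I'll fit the axis from the cap depth.

```bash
cat > cyl.py <<'E'
from h import *
from scipy.optimize import least_squares
import sys
def caps(f,yg,prt=True):
    p,d,m=load(f);T=c2w(m);v,u=np.mgrid[0:480:3,0:640:3];out=[]
    P=np.array([dep(m,d,a,b) for a,b in zip(u.ravel(),v.ravel()) if d[b,a]>0])
    for lo,hi in((.440,.452),(.592,.603)):
        q=P[(P[:,0]>lo)&(P[:,0]<hi)&(abs(P[:,1]-yg)<.04)&(P[:,2]>.055)&(P[:,2]<.1)]
        r=least_squares(lambda s:np.hypot(q[:,1]-s[0],q[:,2]-s[1])-.038,[yg,.056],loss='soft_l1',f_scale=.001)
        out.append(r.x);print(f,len(q),q[:,0].mean().round(4),r.x.round(4))
E
python3 - <<'E'
from cyl import *
caps('w6',-.14)
caps('w5',-.175)
E
```

```text
w6 960 0.446 [-0.1369  0.0561]
w6 882 0.5975 [-0.1413  0.0561]
w5 183 0.4461 [-0.1733  0.0559]
w5 159 0.5973 [-0.1782  0.0561]
```

Request:
jog_arm:
  commands: "0.0001 0.005 0 0 0; 0.0001 0.005 0 0 0; 0.0001 0.005 0 0 0; 0.0001 0.005 0 0 0; 0.0001 0.005 0 0 0"

```text
time: 13.35
tool_pos: [0.5205, -0.1622, 0.0602]
orientation: [[0.024, 1.0, -0.0], [1.0, -0.024, 0.0], [0.0, -0.0, -1.0]]
ft_force: [0.8, 0.3, -0.8]
grip_width: 0.0881
```

Request:
jog_arm:
  commands: "0.0001 0.005 0 0 0; 0.0001 0.005 0 0 0; 0.0001 0.005 0 0 0; 0.0001 0.005 0 0 0; 0.0001 0.005 0 0 0"

```text
time: 13.98
tool_pos: [0.521, -0.1373, 0.0602]
orientation: [[0.024, 1.0, -0.0], [1.0, -0.024, -0.0], [-0.0, -0.0, -1.0]]
ft_force: [0.1, -0.1, -1.0]
grip_width: 0.088
```

Request:
jog_arm:
  commands: "0.0001 0.005 0 0 0; 0.0001 0.005 0 0 0; 0.0001 0.005 0 0 0; 0.0001 0.005 0 0 0; 0.0001 0.005 0 0 0"

```text
time: 14.6
tool_pos: [0.5215, -0.1123, 0.0602]
orientation: [[0.024, 1.0, 0.0], [1.0, -0.024, -0.0], [-0.0, 0.0, -1.0]]
ft_force: [-0.7, -1.0, -0.1]
grip_width: 0.0877
```

Request:
jog_arm:
  commands: "0.0001 0.005 0 0 0; 0.0001 0.005 0 0 0; 0.0001 0.004 0 0 0; 0.0001 0.003 0 0 0; 0.0001 0.002 0 0 0"

```text
time: 15.22
tool_pos: [0.522, -0.0934, 0.0602]
orientation: [[0.024, 1.0, -0.0], [1.0, -0.024, 0.0], [0.0, -0.0, -1.0]]
ft_force: [0.2, 0.7, 0.5]
grip_width: 0.0878
```

Run:
```python
from cyl import *
print(bot.get_state()['tool_pos'],bot.get_state()['ft_force'])
snap('wrist','w7');caps('w7',-.045)
```

```text
[ 0.52201585 -0.09344629  0.06019207] [0.24596516 0.65692306 0.51834863]
w7 931 0.4462 [-0.0419  0.0561]
w7 914 0.5974 [-0.046   0.0561]
```

View pics/w7.png

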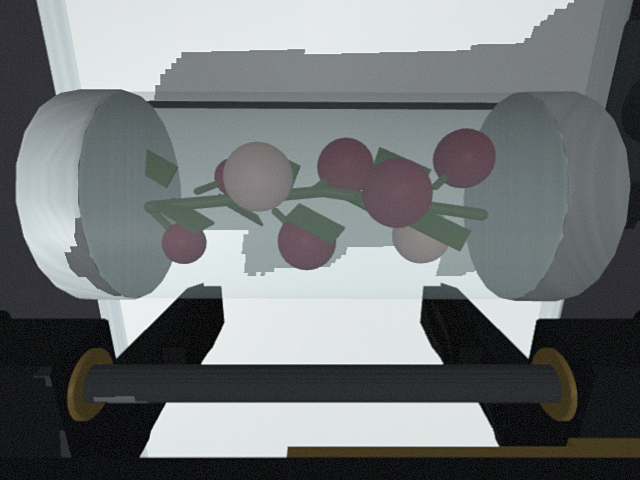

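The line now shows through the glass, from (150,103) to (495,106). I'll measure both in the same picture.

Run:
```python
from cyl import *
p,d,m=load('w7')
for u in(200,300,400,480):
    g=p[90:120,u].astype(int).sum(1);print(u,90+g.argmin(),g.min(),g[:8].mean())
for u,v in((150,104),(320,105),(495,106.5)):print(onz(m,u,v,.018))
p2,d2,m2=load('w5')
```

```text
200 106 133 363.375
300 103 133 374.875
400 107 130 362.25
480 104 111 358.125
[ 0.44718887 -0.00767837  0.018     ]
[ 0.5232243  -0.00983135  0.018     ]
[ 0.60167892 -0.01231632  0.018     ]
```

Request:
jog_arm:
  commands: "0 0.003 0 0 0; 0.0001 0.004 0 0 0; 0.0001 0.004 0 0 0; 0.0001 0.004 0 0 0; 0.0001 0.004 0 0 0"

```text
time: 15.9
tool_pos: [0.5224, -0.0743, 0.0602]
orientation: [[0.024, 1.0, -0.0], [1.0, -0.024, 0.0], [0.0, -0.0, -1.0]]
ft_force: [-0.5, -0.3, -0.6]
grip_width: 0.0884
```

Request:
jog_arm:
  commands: "0 0.003 0 0 0; 0.0001 0.002 0 0 0; 0.0001 0.002 0 0 0; 0 0.001 0 0 0; 0 0.001 0 0 0"

```text
time: 16.52
tool_pos: [0.5226, -0.0657, 0.0602]
orientation: [[0.024, 1.0, 0.0], [1.0, -0.024, -0.0], [-0.0, 0.0, -1.0]]
ft_force: [0.2, -0.4, -0.3]
grip_width: 0.088
```

Run:
```python
from cyl import *
print(bot.get_state()['tool_pos'],bot.get_state()['ft_force'])
snap('wrist','w8');caps('w8',-.016)
```

```text
[ 0.52264493 -0.06572686  0.06021854] [ 0.20757261 -0.39405991 -0.2531926 ]
w8 924 0.4462 [-0.0158  0.056 ]
w8 912 0.5974 [-0.0197  0.0561]
```

View pics/w8.png

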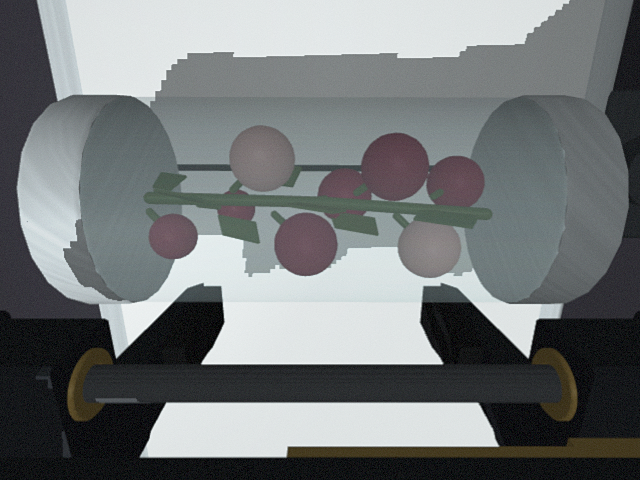

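Request:
jog_arm:
  commands: "0 0.002 0 0 0; 0 0.0015 0 0 0; 0 0.001 0 0 0; 0 0.001 0 0 0; 0 0.0005 0 0 0"

```text
time: 17.2
tool_pos: [0.5226, -0.0595, 0.0602]
orientation: [[0.024, 1.0, 0.0], [1.0, -0.024, 0.0], [0.0, 0.0, -1.0]]
ft_force: [-0.2, 0.0, -0.6]
grip_width: 0.0882
```

Run:
```python
from cyl import *
p,d,m=load('w8');print(onz(m,240,167,.018))
print(bot.get_state()['tool_pos'],bot.get_state()['ft_force'])
snap('wrist','w9');caps('w9',-.012)
p,d,m=load('w9')
cv2.imwrite('pics/w9c.png',cv2.resize(p[90:310,10:630,::-1],None,fx=1.29,fy=1.29))
```

```text
[ 0.48548787 -0.00875702  0.018     ]
[ 0.52262499 -0.05954509  0.06020375] [-0.18868536  0.03758832 -0.60612443]
w9 898 0.4463 [-0.0095  0.056 ]
w9 905 0.5973 [-0.0135  0.0561]
```

View pics/w9c.png

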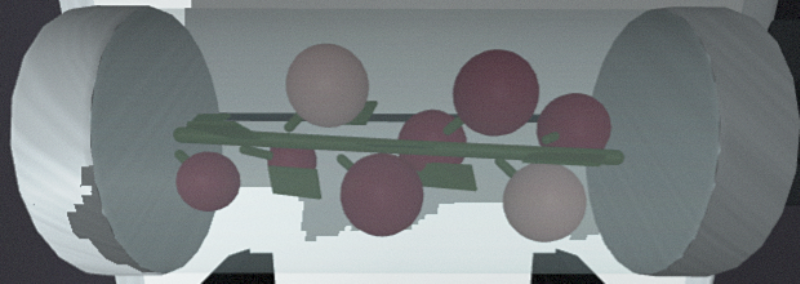

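Request:
jog_arm:
  commands: "0 0.0007 0 0 0; 0 0.0005 0 0 0; 0 0 0 0 0; 0 0 0 0 0"

```text
time: 17.75
tool_pos: [0.5226, -0.0584, 0.0602]
orientation: [[0.024, 1.0, -0.0], [1.0, -0.024, -0.0], [-0.0, -0.0, -1.0]]
ft_force: [-0.1, -0.4, -0.4]
grip_width: 0.0878
```

Run:
```python
from cyl import *
print(bot.get_state()['tool_pos'],bot.get_state()['ft_force'])
p,d,m=snap('wrist','w10');caps('w10',-.012)
for u in (165,170,175,180,185,190,300,305,310,315,320,325,330,335):
    g=p[150:210,u].astype(int).sum(1);print(u,150+g.argmin(),g.min(),onz(m,u,150+g.argmin(),.018)[:2])
```

```text
[ 0.52260231 -0.05842992  0.06019022] [-0.08689335 -0.36461871 -0.38961865]
w10 881 0.4464 [-0.0083  0.056 ]
w10 920 0.5973 [-0.0122  0.0561]
165 186 237 [ 0.44877169 -0.00963031]
170 180 241 [ 0.45159239 -0.00681709]
175 187 234 [ 0.45347937 -0.01022139]
180 186 232 [ 0.45593911 -0.00979557]
185 185 234 [ 0.45839494 -0.00937047]
190 185 226 [ 0.46078274 -0.00942558]
300 185 215 [ 0.51335494 -0.0106448 ]
305 185 212 [ 0.51574582 -0.01070052]
310 185 207 [ 0.51813675 -0.01075626]
315 185 214 [ 0.52052773 -0.01081202]
320 185 210 [ 0.52291875 -0.01086781]
325 182 219 [ 0.5253395  -0.00948305]
330 202 246 [ 0.52756445 -0.01928307]
335 179 234 [ 0.53012719 -0.00816082]
```

The axis is now at about y=−0.0103 and the line at about −0.010, so it's on the line and parallel. I'll back off and look from above.

Request:
jog_arm:
  commands: "0 -0.003 0 0 0; 0 -0.015 0 0 0; 0 -0.04 0 0 0; 0 -0.05 0 0 0; 0 -0.02 0.03 0 0"

```text
time: 18.42
tool_pos: [0.52, -0.1913, 0.0887]
orientation: [[0.029, 1.0, -0.005], [1.0, -0.029, -0.001], [-0.001, -0.005, -1.0]]
ft_force: [0.4, -0.3, -0.0]
grip_width: 0.0881
```

Request:
jog_arm:
  commands: "0 0 0.06 0 0; 0 0 0.06 0 0; 0 0 0.06 0 0; 0 0 0.03 0 0; 0 0 0 0 0"

```text
time: 19.05
tool_pos: [0.5235, -0.188, 0.3027]
orientation: [[0.025, 1.0, 0.004], [1.0, -0.025, -0.002], [-0.002, 0.004, -1.0]]
ft_force: [-0.3, -0.1, 0.0]
grip_width: 0.0882
```

Run:
```python
from cyl import *
print(bot.get_state()['tool_pos'])
p,d,m=snap('wrist','w11');caps('w11',-.012);p,d,m=snap('top','t11');caps('t11',-.012)
cv2.imwrite('pics/t11c.png',cv2.resize(p[170:320,255:455,::-1],None,fx=4,fy=4,interpolation=cv2.INTER_CUBIC))
```

```text
[ 0.52354593 -0.18797695  0.30270461]
w11 76 0.4459 [-0.0082  0.0562]
w11 70 0.5974 [-0.0122  0.0561]
t11 13 0.4464 [-0.0087  0.0551]
t11 18 0.5972 [-0.0122  0.0555]
```

View pics/w11.png

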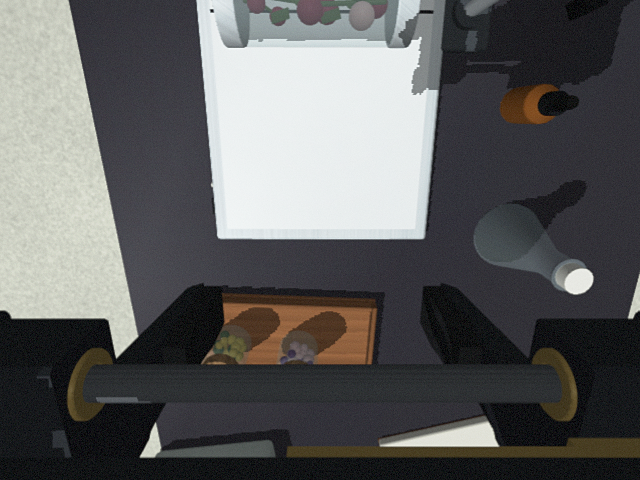

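View pics/t11c.png

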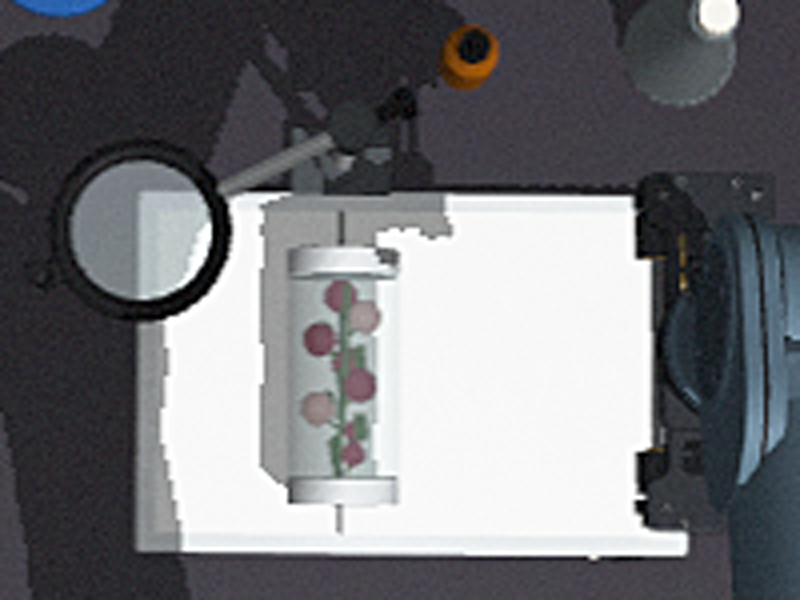

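The cylinder lies centred on the line and at rest, unchanged between pictures. Next I'll check the last joint's margin before the magnifier swing and remeasure the knob.

Run:
```python
from cyl import *
np.set_printoptions(precision=3,suppress=True)
s=bot.get_state();print(s['joints'],s['tool_pos'])
p,d,m=load('t11')
f=lambda x,y,z:onz(m,255+(x+.5)/4-.5,170+(y+.5)/4-.5,z)
print('knob',f(43,278,.225),'lens',f(141,231,.184),'hub',f(355,128,.225),'hubdepth',dep(m,d,255+355/4,170+128/4))
print('cyl ends',f(343,247,.056),f(343,503,.056))
p,d,m=load('w10');print('cyl ends w10',[ (onz(m,u,197,.075)[:2]) for u in(18,628)])
```

```text
[ 0.696  0.379 -0.555  1.718  0.22   1.108  0.048] [ 0.522 -0.187  0.299]
knob [0.581 0.175 0.225] lens [0.612 0.118 0.184] hub [ 0.667 -0.013  0.225] hubdepth [ 0.671 -0.016  0.192]
cyl ends [ 0.611 -0.012  0.056] [ 0.44  -0.007  0.056]
cyl ends w10 [array([ 0.425, -0.002]), array([ 0.623, -0.007])]
```

View pics/w10.png

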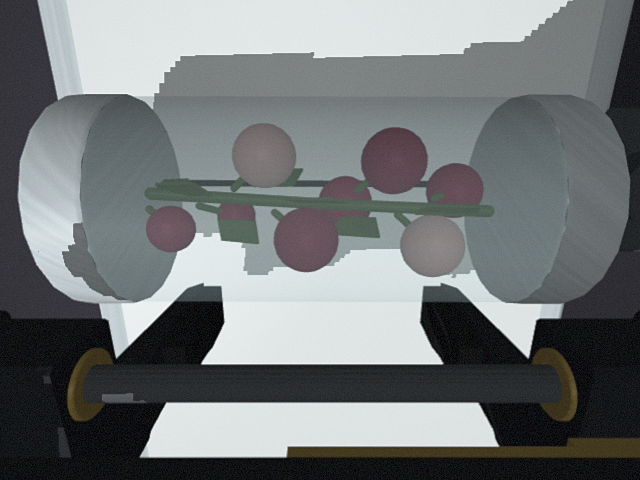

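Request:
jog_arm:
  commands: "0.006 0.035 0 3.8 40; 0.009 0.052 0 3.8 80; 0.009 0.052 0 3.8 120; 0.009 0.052 0 3.8 150; 0.009 0.052 0 3.8 168"

```text
time: 19.77
tool_pos: [0.5639, 0.0574, 0.2982]
orientation: [[-0.305, 0.952, -0.003], [0.952, 0.305, -0.0], [0.001, -0.003, -1.0]]
ft_force: [1.0, -0.1, -0.0]
grip_width: 0.0403
```

Request:
jog_arm:
  commands: "0.009 0.052 0 3.8 168; 0.007 0.045 0 3.7 168; 0.002 0.023 0 0 168; 0 0 0 0 168"

```text
time: 20.27
tool_pos: [0.5815, 0.178, 0.2983]
orientation: [[-0.428, 0.904, -0.003], [0.904, 0.428, 0.0], [0.002, -0.003, -1.0]]
ft_force: [-0.5, 0.3, -0.6]
grip_width: 0.0304
```

Run:
```python
from cyl import *
s=bot.get_state();print(s['tool_pos'],s['grip_width'],s['orientation'],s['joints'])
p,d,m=snap('wrist','w12');snap('top','t12')
```

```text
[0.58151136 0.17804483 0.29833292] 0.030370320879456073 [[-4.27957572e-01  9.03793077e-01 -3.22346022e-03]
 [ 9.03797356e-01  4.27960585e-01  2.76598780e-04]
 [ 1.62950198e-03 -2.79498228e-03 -9.99994766e-01]] [ 0.13586089  0.52128635 -0.7226066   1.57137818  0.36068705  1.18981319
 -0.21494258]
```

View pics/w12.png

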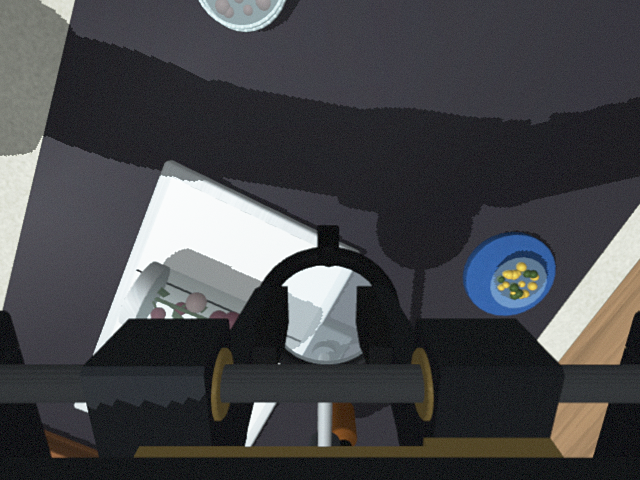

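View pics/t12.png

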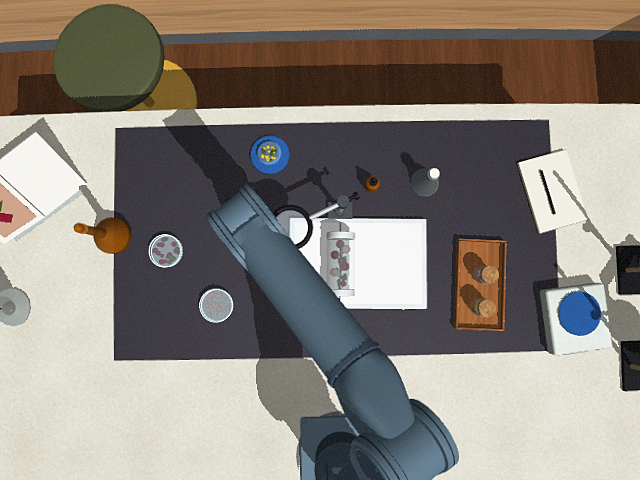

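The wrist view shows the knob at about (328,237), the ring below it, and both fingers at the sides. I'll get the knob's position from depth.

Run:
```python
from cyl import *
np.set_printoptions(precision=4,suppress=True)
p,d,m=load('w12')
for v in range(224,262,3): print(v,[dep(m,d,u,v) for u in(328,)][0], d[v,322:335:4])
P=np.array([dep(m,d,u,v) for u in range(310,346) for v in range(220,255) if d[v,u]>0]);P=P[P[:,2]>.215];print(len(P),P.mean(0),P.min(0),P.max(0))
```

```text
224 [0.6067 0.1399 0.0013] [0.4452 0.4472 0.4474 0.4466]
227 [0.5826 0.1845 0.1845] [0.2617 0.256  0.2577 0.2618]
230 [0.5825 0.1845 0.1915] [0.2539 0.2504 0.2514 0.2557]
233 [0.5825 0.1843 0.1978] [0.2459 0.2434 0.2436 0.2467]
236 [0.582 0.185 0.207] [0.2409 0.2381 0.2377 0.242 ]
239 [0.5822 0.1846 0.2116] [0.2345 0.2319 0.2302 0.2346]
242 [0.582  0.1847 0.2181] [0.2296 0.2249 0.2265 0.2273]
245 [0.5822 0.1843 0.2223] [0.2237 0.2212 0.2211 0.2229]
248 [0.5827 0.1831 0.224 ] [0.2186 0.2178 0.219  0.218 ]
251 [0.5833 0.1817 0.2251] [0.2185 0.2183 0.2189 0.218 ]
254 [0.5841 0.1801 0.2254] [0.2201 0.     0.2192 0.2194]
257 [0.5847 0.1788 0.2265] [0.2205 0.2201 0.2211 0.2205]
260 [0.5858 0.1765 0.225 ] [0.2199 0.22   0.2197 0.2209]
254 [0.5831 0.1825 0.2228] [0.5781 0.1756 0.2152] [0.5908 0.1856 0.2272]
```

Request:
jog_arm:
  commands: "0.003 0 -0.03 0 168; 0 0 -0.03 0 168; 0 0 -0.02 0 168; 0 0 -0.009 0 168; 0 0 0 0 168"

```text
time: 21.0
tool_pos: [0.5857, 0.1761, 0.2111]
orientation: [[-0.424, 0.906, -0.0], [0.906, 0.424, -0.0], [-0.0, -0.0, -1.0]]
ft_force: [0.3, -0.3, -0.1]
grip_width: 0.0297
```

Run:
```python
from cyl import *
np.set_printoptions(precision=4,suppress=True)
s=bot.get_state();print(s['tool_pos'],s['ft_force']);snap('wrist','w13')
post=np.array([.6735,-.0140]);k=np.array([.585,.1783])
r=k-post;print(np.hypot(*r),np.arctan2(r[1],-r[0]))
# arc table: knob positions from phi0 to .025
ph=np.linspace(np.arctan2(r[1],-r[0]),.025,31)
K=post+.212*np.c_[-np.cos(ph),np.sin(ph)]
print(np.c_[ph,K,np.vstack([[0,0],np.diff(K,axis=0)])]); print(np.degrees(ph[0]-ph[1]))
```

```text
[0.5857 0.1761 0.2111] [ 0.2701 -0.2937 -0.0831]
0.21168736381749384 1.1394773363033788
[[ 1.1395  0.5849  0.1786  0.      0.    ]
 [ 1.1023  0.5778  0.1752 -0.0071 -0.0034]
 [ 1.0652  0.5708  0.1715 -0.007  -0.0037]
 [ 1.028   0.564   0.1675 -0.0068 -0.0039]
 [ 0.9909  0.5573  0.1633 -0.0067 -0.0042]
 [ 0.9537  0.5508  0.1589 -0.0065 -0.0044]
 [ 0.9166  0.5445  0.1542 -0.0063 -0.0047]
 [ 0.8794  0.5383  0.1493 -0.0062 -0.0049]
 [ 0.8423  0.5324  0.1442 -0.006  -0.0051]
 [ 0.8051  0.5266  0.1388 -0.0058 -0.0054]
 [ 0.768   0.521   0.1333 -0.0056 -0.0056]
 [ 0.7308  0.5156  0.1275 -0.0054 -0.0058]
 [ 0.6937  0.5105  0.1215 -0.0051 -0.006 ]
 [ 0.6565  0.5056  0.1154 -0.0049 -0.0061]
 [ 0.6194  0.5009  0.1091 -0.0047 -0.0063]
 [ 0.5822  0.4964  0.1026 -0.0045 -0.0065]
 [ 0.5451  0.4922  0.0959 -0.0042 -0.0067]
 [ 0.5079  0.4883  0.0891 -0.004  -0.0068]
 [ 0.4708  0.4846  0.0822 -0.0037 -0.007 ]
 [ 0.4336  0.4811  0.0751 -0.0034 -0.0071]
 [ 0.3965  0.4779  0.0679 -0.0032 -0.0072]
 [ 0.3593  0.475   0.0606 -0.0029 -0.0073]
 [ 0.3222  0.4724  0.0531 -0.0026 -0.0074]
 [ 0.285   0.4701  0.0456 -0.0024 -0.0075]
 [ 0.2479  0.468   0.038  -0.0021 -0.0076]
 [ 0.2107  0.4662  0.0303 -0.0018 -0.0077]
 [ 0.1736  0.4647  0.0226 -0.0015 -0.0077]
 [ 0.1364  0.4635  0.0148 -0.0012 -0.0078]
 [ 0.0993  0.4625  0.007  -0.0009 -0.0078]
 [ 0.0621  0.4619 -0.0008 -0.0006 -0.0078]
 [ 0.025   0.4616 -0.0087 -0.0003 -0.0079]]
2.1284949244388605
```

View pics/w13.png

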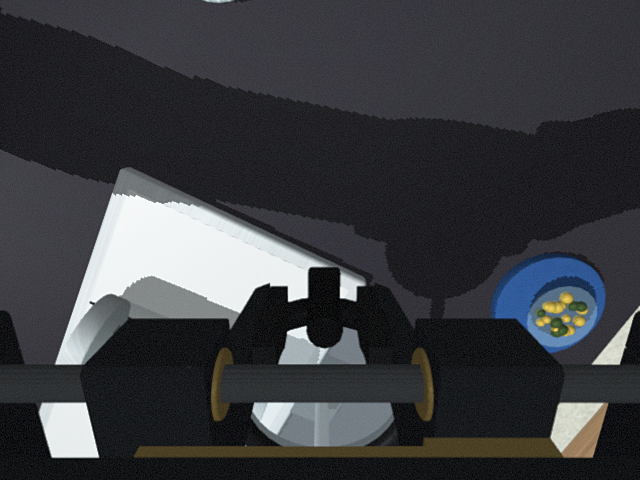

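Request:
jog_arm:
  commands: "-0.001 0.002 -0.002 0 195; 0 0 0 0 195; -0.0071 -0.0034 0 2.1 195; -0.0070 -0.0037 0 2.1 195; -0.0068 -0.0039 0 2.1 195"

```text
time: 21.68
tool_pos: [0.5633, 0.1673, 0.2094]
orientation: [[-0.524, 0.852, 0.0], [0.852, 0.524, 0.0], [-0.0, 0.0, -1.0]]
ft_force: [0.5, 1.3, 0.6]
grip_width: 0.0211
```

Request:
jog_arm:
  commands: "-0.0132 -0.0086 0 4.3 195; -0.0128 -0.0091 0 4.3 195; -0.0122 -0.0100 0 4.3 195; -0.0114 -0.0110 0 4.3 195; -0.0105 -0.0118 0 4.3 195"

```text
time: 22.3
tool_pos: [0.5031, 0.1163, 0.2093]
orientation: [[-0.8, 0.6, 0.001], [0.6, 0.8, -0.0], [-0.001, 0.0, -1.0]]
ft_force: [1.6, -0.1, -1.0]
grip_width: 0.0209
```

Run:
```python
from cyl import *
s=bot.get_state();print(s['tool_pos'],s['ft_force'],s['grip_width']);snap('wrist','w14')
```

```text
[0.50309439 0.11630437 0.20928345] [ 1.64023671 -0.120763   -0.99908067] 0.020946565385152
```

View pics/w14.png

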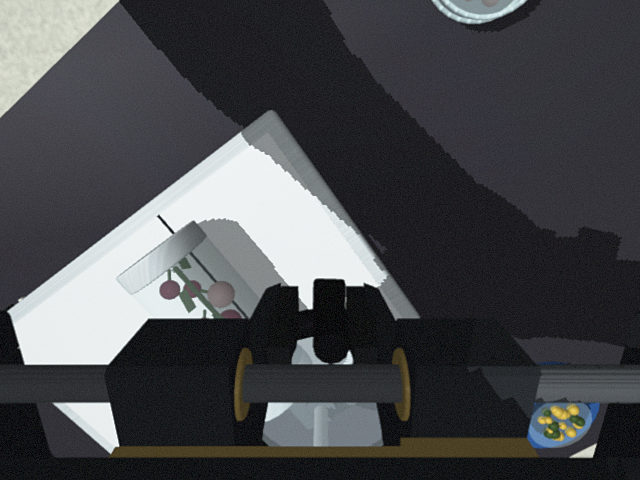

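Request:
jog_arm:
  commands: "-0.0090 -0.0128 0 4.3 195; -0.0085 -0.0132 0 4.3 195; -0.0077 -0.0138 0 4.3 195; -0.0066 -0.0143 0 4.3 195; -0.0055 -0.0147 0 4.3 195"

```text
time: 22.98
tool_pos: [0.4662, 0.048, 0.2093]
orientation: [[-0.964, 0.266, 0.001], [0.266, 0.964, 0.0], [-0.0, 0.0, -1.0]]
ft_force: [0.6, 0.9, 0.3]
grip_width: 0.0205
```

Request:
jog_arm:
  commands: "-0.0045 -0.0151 0 4.3 195; -0.0033 -0.0154 0 4.3 195; -0.0010 -0.0078 0 2.1 195; -0.0007 -0.006 0 1 195; 0 0 0 0 195"

```text
time: 23.6
tool_pos: [0.4566, 0.0035, 0.2091]
orientation: [[-0.998, 0.068, -0.0], [0.068, 0.998, -0.0], [0.0, -0.0, -1.0]]
ft_force: [-0.4, -0.3, -0.2]
grip_width: 0.0211
```

Run:
```python
from cyl import *
s=bot.get_state();print(s['tool_pos'],s['ft_force'],s['grip_width'],s['orientation']);snap('wrist','w15');p,d,m=snap('top','t15')
cv2.imwrite('pics/t15c.png',cv2.resize(p[170:320,255:455,::-1],None,fx=4,fy=4,interpolation=cv2.INTER_CUBIC))
```

```text
[0.45657394 0.00353815 0.20911652] [-0.37078956 -0.33039404 -0.17334537] 0.02111602973019898 [[-9.97651342e-01  6.84949391e-02 -4.93766887e-04]
 [ 6.84951400e-02  9.97651369e-01 -4.02053042e-04]
 [ 4.65068612e-04 -4.34929389e-04 -9.99999797e-01]]
```

View pics/w15.png

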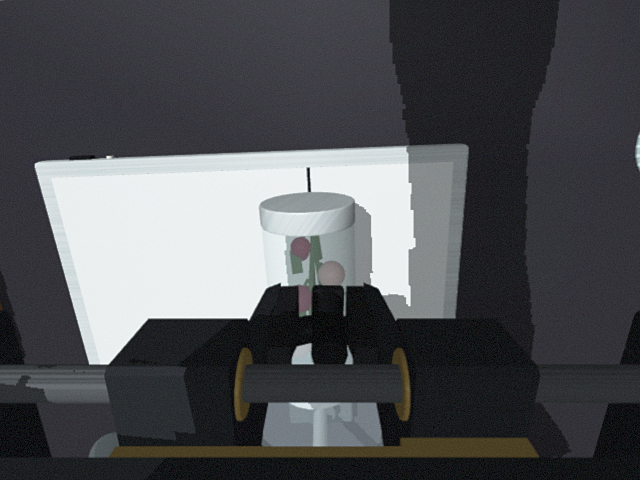

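View pics/t15c.png

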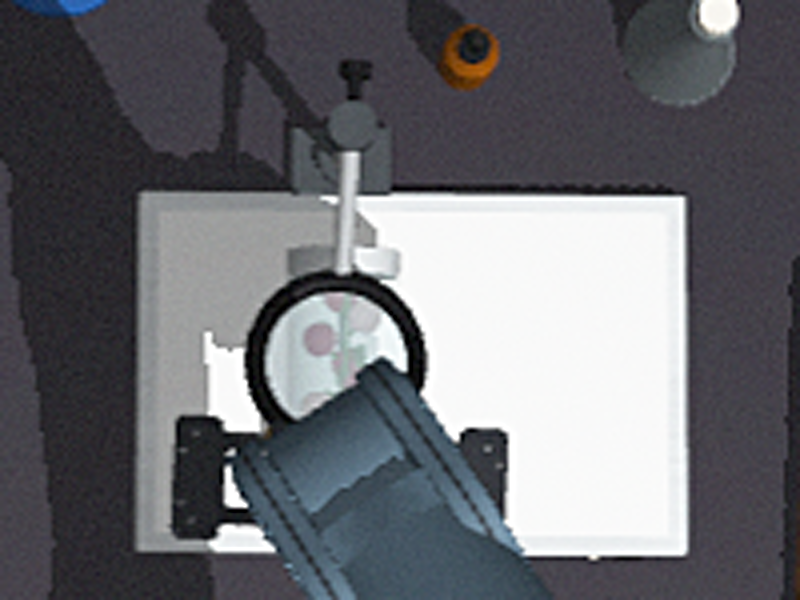

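The ring is nearly over the cylinder: its edges are at x=246 and 427 in the 4× crop. I'll compute what's left.

Run:
```python
from cyl import *
np.set_printoptions(precision=4,suppress=True)
p,d,m=load('t15')
f=lambda x,y,z:onz(m,255+(x+.5)/4-.5,170+(y+.5)/4-.5,z)
print(f(246,358,.180),f(427,358,.180),'c',f(336.5,358,.18),'top',f(340,270,.184))
q,_,M=load('w15');print('knob',[dep(M,_,328,v) for v in(292,300,310,330,345)])
# ring cloud from top depth
P=np.array([dep(m,d,u,v) for u in range(310,370) for v in range(225,300) if d[v,u]>0]);P=P[(P[:,2]>.177)&(P[:,2]<.19)&(P[:,0]<.59)&(P[:,0]>.5)]
r=np.hypot(P[:,0]-.529,P[:,1]+.005);P=P[(r>.035)&(r<.065)]
c,_,_,_=np.linalg.lstsq(np.c_[2*P[:,:2],np.ones(len(P))],(P[:,:2]**2).sum(1),rcond=None);print(len(P),c[:2])
```

```text
[0.533  0.0552 0.18  ] [ 0.5305 -0.056   0.18  ] c [ 0.5317 -0.0004  0.18  ] top [ 0.5855 -0.0037  0.184 ]
knob [array([0.4561, 0.0059, 0.185 ]), array([0.4555, 0.0058, 0.194 ]), array([0.4556, 0.0057, 0.2026]), array([0.4557, 0.0054, 0.2179]), array([0.4573, 0.0052, 0.2253])]
616 [ 0.5325 -0.0015]
```

Request:
jog_arm:
  commands: "0.001 -0.004 0 1 195; 0.001 -0.004 0 1 195; 0.001 -0.003 0 0.5 195; 0 -0.002 0 0 195; 0 -0.0005 0 0 195"

```text
time: 24.32
tool_pos: [0.4598, -0.0097, 0.2092]
orientation: [[-1.0, 0.024, -0.0], [0.024, 1.0, 0.0], [0.0, 0.0, -1.0]]
ft_force: [-0.2, 1.2, -0.4]
grip_width: 0.0208
```

```bash
cat > lens.py <<'E'
from cyl import *
np.set_printoptions(precision=4,suppress=True)
def lens(t,w=None):
    p,d,m=load(t)
    P=np.array([dep(m,d,u,v) for u in range(310,370) for v in range(225,300) if d[v,u]>0]);P=P[(P[:,2]>.177)&(P[:,2]<.19)&(P[:,0]<.6)&(P[:,0]>.46)]
    r=np.hypot(P[:,0]-.530,P[:,1]+.009);P=P[(r>.035)&(r<.065)]
    c,_,_,_=np.linalg.lstsq(np.c_[2*P[:,:2],np.ones(len(P))],(P[:,:2]**2).sum(1),rcond=None);print('lens',len(P),c[:2])
    cv2.imwrite(f'pics/{t}c.png',cv2.resize(p[170:320,255:455,::-1],None,fx=4,fy=4,interpolation=cv2.INTER_CUBIC))
    if w:
        q,D,M=load(w);print('knob',[dep(M,D,328,v) for v in(300,310)])
E
python3 - <<'E'
from lens import *
s=bot.get_state();print(s['tool_pos'],s['ft_force']);snap('wrist','w16');snap('top','t16');lens('t16','w16')
E
```

```text
[ 0.4598 -0.0097  0.2092] [-0.1888  1.1563 -0.4477]
lens 572 [ 0.5321 -0.0086]
knob [array([ 0.4553, -0.0075,  0.2003]), array([ 0.4548, -0.0076,  0.2097])]
```

View pics/t16c.png

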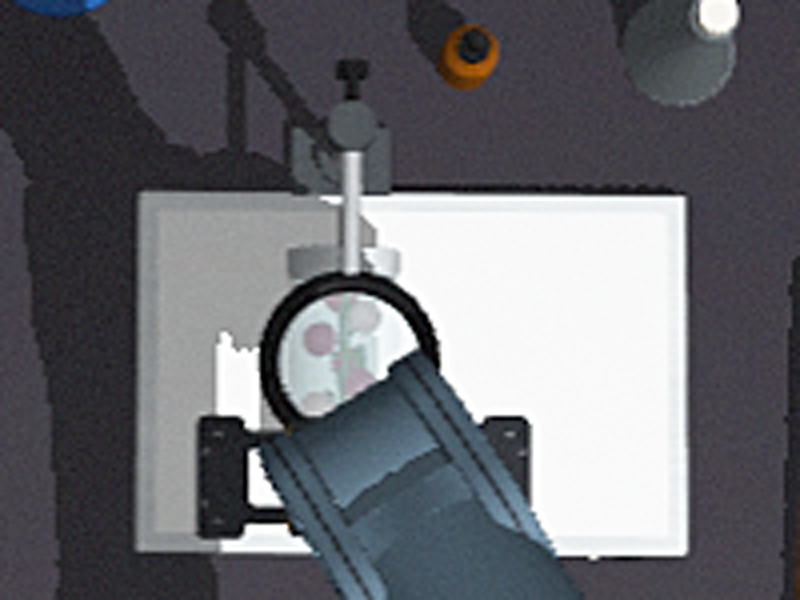

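View pics/w16.png

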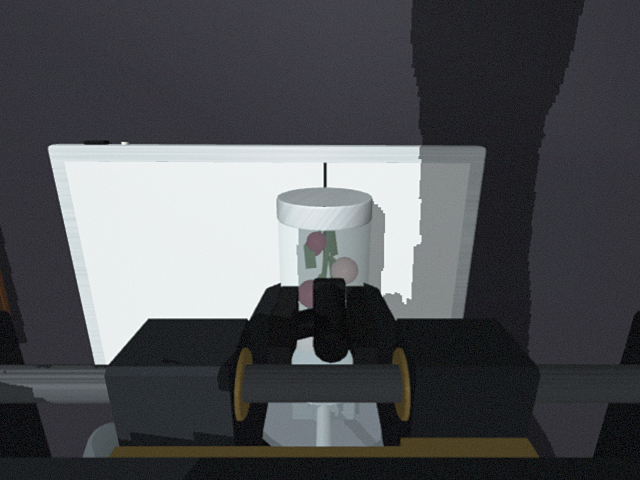

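Request:
jog_arm:
  commands: "0 -0.001 0 0 195; 0 -0.001 0 0 195; 0 0 0 0 195; 0 0.0025 0 0 168; 0 0 0 0 168"

```text
time: 25.05
tool_pos: [0.4599, -0.0089, 0.2093]
orientation: [[-1.0, 0.024, 0.0], [0.024, 1.0, -0.0], [-0.0, -0.0, -1.0]]
ft_force: [-0.4, 0.2, -0.1]
grip_width: 0.0301
```

Request:
jog_arm:
  commands: "0 0 0.01 0 168; 0 0 0.04 0 168; 0 0 0.05 0 168; -0.03 -0.03 0.03 0 168; -0.03 -0.05 0 0 168"

```text
time: 25.68
tool_pos: [0.401, -0.0883, 0.3416]
orientation: [[-1.0, 0.019, 0.004], [0.019, 1.0, -0.002], [-0.004, -0.001, -1.0]]
ft_force: [0.8, -1.4, -0.6]
grip_width: 0.0301
```

Request:
jog_arm:
  commands: "0 -0.06 0 0 168; 0 -0.06 0 0 168; 0 -0.06 0 0 168; 0 -0.03 0 0 168; 0 0 0 0 168"

```text
time: 26.3
tool_pos: [0.3994, -0.3012, 0.3393]
orientation: [[-1.0, 0.028, 0.001], [0.028, 1.0, 0.001], [-0.001, 0.001, -1.0]]
ft_force: [-0.4, 1.4, -0.5]
grip_width: 0.0302
```

Run:
```python
from lens import *
s=bot.get_state();print(s['tool_pos'],s['ft_force'],s['time']);snap('top','t17');lens('t17');snap('scene','s17');caps('t17',-.011)
```

```text
[ 0.3994 -0.3012  0.3393] [-0.4109  1.4368 -0.4891] 26.3
lens 943 [ 0.5299 -0.01  ]
t17 14 0.4463 [-0.0085  0.0542]
t17 15 0.5977 [-0.0104  0.0546]
```

View pics/t17c.png

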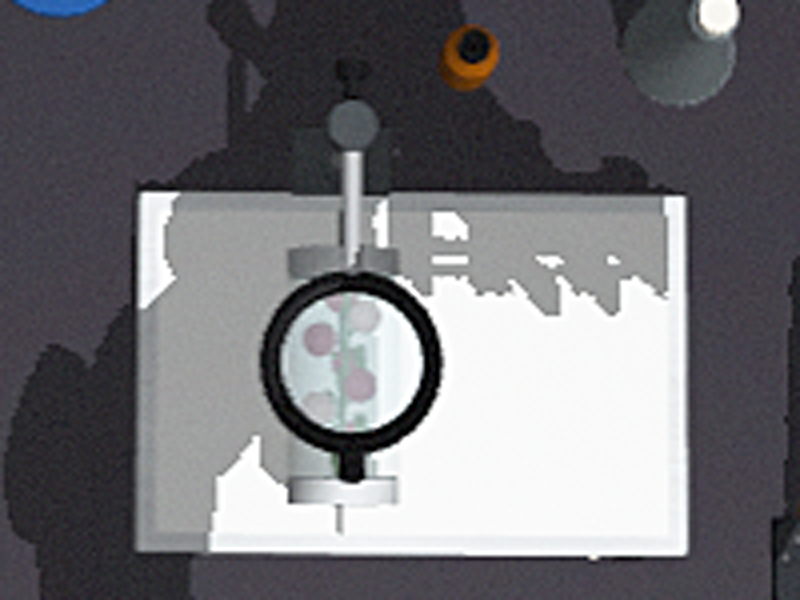

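View pics/s17.png

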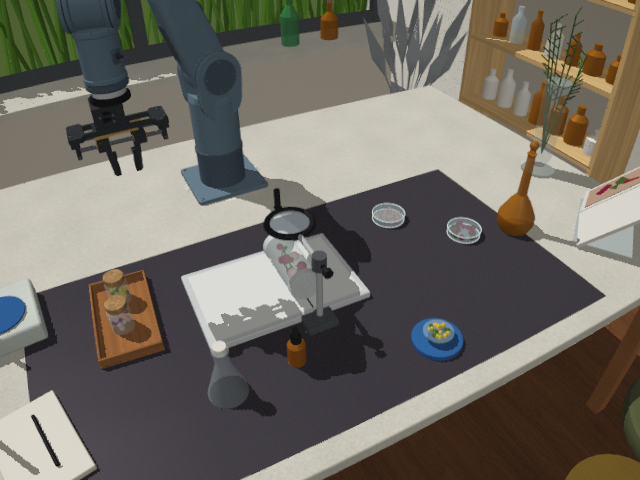

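The lens centre is at (0.530, −0.010), over the cylinder's middle at about (0.525, −0.010). Both jars stand upright in the tray, the bystanders haven't moved, and the arm is clear.

```bash
python3 -c "
from cell import bot
print(bot.sign_off())"
```

```text
the job is handed in; nothing more can be done
None
```

I did all three parts in order and handed the job in at about 26 s on the robot's clock.

- **Jar:** I set it upright in the tray's longer free part, lowering it until the wrist force read about 6 N before letting go. It stands about 35 mm clear of the stored jar.
- **Cylinder:** I rolled it with both fingers either side of its middle, at up to 40 mm/s and about 4 mm/s at the end. It stopped with its axis at y ≈ −10.3 mm; the line measured −9.8 to −10.9 mm depending on the picture, so it is on the line within about 1 mm. It is parallel to the line within about 0.01 rad and did not move between pictures after I backed off. A small overrun within that 1 mm can't be ruled out.
- **Magnifier:** I swung it in by the knob. The lens centre measured (0.530, −0.010) m and the cylinder's middle about (0.525, −0.010) m. The remaining 5 mm or so is along the cylinder, which the swing can't correct.

In the last pictures both jars were upright, the bystanders looked unmoved and the arm touched nothing. No check failed. The only disagreements were 1–2 mm between the top and wrist cameras, which is within the stated calibration. With the lens in place, the last cap fit had few points and put the cylinder's far end about 2 mm off the earlier value.

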